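# Close the battery cover of a safe lock and tuck it under its lip

### The job

Close the yellow battery cover of the safe lock: push it over with a fingertip until it lies flat on the black battery tray, then, keeping it pressed down, push its black rib so that the cover slides fully home and its free edge is tucked beneath the steel lip, and let go. Only push on the cover's outer face, without forcing it: do not pinch it or touch the grey foam on its inside, and leave the other things on the counter where they are.

Things in the scene. Friction and masses are not known exactly. Their poses are not given: they have to be found in the camera images.
- lock_case: Grey metal safe-lock case, fixed to the counter, 150 (x) x 170 (y) x 30 mm high. Origin: centre of its underside, on the counter; x points from the cover's hinge to the lip, y along the hinge, z up. On it stands a black battery tray with blue and copper cells, 72 (x) x 112 (y) mm, rim 50 mm above the counter. The cover's hinge axis runs along y at x = -42 mm, z = 54 mm. Two black hinge cheeks 8 x 8 mm, up to 58 mm above the counter, stand at the hinge at y = -52 and +52 mm.
- cover_hinge (a joint): Fold angle of the yellow cover, rad: 0 = lying flat over the tray (a hard stop), 1.57 = standing upright, 2.0 = end stop leaning away from the tray. A light spring opens the cover: left alone it stays anywhere between about 0.8 and 1.9, but from flat it springs back up to about 0.8 (about 0.3 N at its free edge holds it down) unless the edge is under the lip.
- cover (a joint): How far the cover has been slid in its own plane away from its hinge, towards the lip, m: 0 = fully back (as at the start), 0.015 = fully home (end stop). It stays where it is left; about 2 N moves it. The free edge meets the lip's front edge level at 0.005, so the cover must be flat before it is slid farther, and goes up to 10 mm beneath the lip.
- hinge_axis (a point): Middle of the cover's hinge axis, 54 mm above the counter; axes as the lock case.
- rib (a point): On the cover: the foot, at mid width, of that face of the black rib which looks at the hinge; the fingertip pushes this face to slide the cover. It lies on the outer (upper, when closed) face of the cover, 48 mm from the hinge axis when the cover is fully back. Rib 6 mm thick, 6 mm high, 70 mm long across the cover. Its axes: x along the cover from hinge to free edge, y along the hinge, z out of the outer face. Between hinge and rib the outer face is plain.
- cover_edge (a point): Middle of the yellow cover's free edge, at half its thickness, 72 mm from the hinge axis when the cover is fully back. The cover is a plate 92 mm wide and 3 mm thick; its mid plane passes through the hinge axis.
- lip_edge (a point): Middle of the lower front edge of the steel lip (the edge that looks at the hinge). The lip is 66 mm wide, 4 mm thick, runs 12 mm from this edge to its upright post, and its underside is 58.5 mm above the counter, 3 mm above the flat cover's outer face.
- foam_pad: Grey foam pad 36 x 76 x 1.5 mm on the inside of the cover, 12 to 48 mm from the hinge axis; origin at the middle of its face on the cover. Not to be touched.
- lock_cylinder: Brass lock cylinder standing beside the case, 34 mm across, 39 mm high; origin under its centre. Leave alone.
- probe: Green circuit tester probe lying beyond the lip, 155 mm long with its steel needle, 14 mm high; origin on the counter, x along it. Leave alone.
- dial_ring: Steel dial ring lying beside the case, 68 mm across, 12 mm high; origin under its centre. Leave alone.
- screwdriver: Screwdriver lying on the counter. Leave alone.
- spare_tray: Spare black battery tray, 72 x 64 x 18 mm. Leave alone.
- spring_pot: Aluminium pot, 44 mm across, 30 mm high. Leave alone.
Not all that is in view belongs to the job. What is meant by the lock_case is not green or turquoise, and is the larger of those in its own colour.

How it is judged:
By the outcome, as a careful person would: the job done as asked, in the order asked, and still so for the second after the job is handed in, with the robot touching nothing.
It also fails if it takes over 38 s, if anything falls off the work surface, if the arm or the gripper's body presses on something with over 40 N, if the wrist force passes 120 N, or if a joint passes its speed limit or range.

### The arm

A 7-joint arm with a two-finger parallel gripper is mounted at the origin on the work surface. World frame = base frame: x ahead of the robot, y to its left, z up, the work surface at z = 0. Lengths are in m, angles in rad, forces in N, time in s.
With the tool pointing down it reaches from about 0.4 to 0.85 m from the base axis. Payload 4.5 kg.
Tool frame: the origin (TCP) lies at the centre of the arm's flange, where the gripper is bolted on; the fingertips stand 166 mm ahead of it and the grasp point (between the pads) lies 147 mm ahead of it (r.grip_depth is the distance from the TCP to the grasp point, in m); z points along the fingers, y is the line along which they close (so a half turn about z gives the same grasp; the last joint's range is limited). The gripper opens to 88 mm and grips with 3 to 60 N. Pads are 18 mm wide; open, the fingers measure 123 mm over their backs; the gripper's body (75 mm by 187 mm) begins 45 mm behind the grasp point.
Start: joints at [-1.216, 0.689, -0.195, 1.565, 0.157, 0.902, -0.215], TCP at [0.197, 0.593, 0.405] pointing down, gripper open.
Joint ranges: [-3.01, 3.01], [-0.46, 2.08], [-1.47, 1.51], [0.13, 2.56], [-1, 4.14], [0.04, 2.09], [-2.66, 2.66]. Speed limits (rad/s): [2.57, 2.57, 3.14, 3.14, 3.14, 3.14, 3.14].

### API

Orientations are given as a unit quaternion [x, y, z, w].
In Python, from plant import status, cams, r, finder gives the robot as it stands.
- The arm moves only by the tool play_rows, never from a script. Its argument "rows" is a list of rows, each a list of 7 numbers: the opening in per cent of the stroke, from 0 (shut) to 100 (fully open), then the shift along the tool's x, y, z in m, then the turn, a rotation vector about the tool's x, y, z in degrees. A call has 1 to 8 rows; each row shifts and turns the commanded pose from where the row before left it, along the tool's axes as they then stand; what a row does not reach is not made up. A row lasts 1/8 s, in which the tool goes at most 62.5 mm and 10.7 degrees, less where a joint would pass 70% of its speed; a pose out of reach is approached as far as the arm can. A call with a gripper value outside its range is refused whole. The fingers move at their own pace and stop on an object; "grip_force" is the grip in N (left out, the last holds). Time passes only in rows, so rows that do not move let the fingers close. It gives the time, the measured TCP pose, the force, the opening and the grip force at its end, in the units of the state.
- status.get_state(): the state, without advancing time (a new reading comes with each control period).
- cams.snapshot(name): name is "scene" or "top" or "wrist"; returns the picture (420x560x3 uint8, red, green, blue); there is no depth.
- cams.camera_params(name): a dict with "vfov" (degrees; the focal length in pixels is half the picture's height over the tangent of half this angle, whatever the lens; pixels are square), "cx", "cy" (the principal point, pixels), "distortion" ([k1, k2, p1, p2, k3] as OpenCV has them; the pictures are not rectified), "R" (3x3) and "t" (3): a world point X has camera coordinates R X + t; the wrist camera has in their place "tool_from_camera" (4x4, takes a point from camera to tool coordinates, whose origin is the TCP and whose axes are the flange's). Camera axes: x right, y down, z forward; pixel columns grow to the right and rows downward; lengths in m; the calibration is good to about 2 mm. A picture is of the moment at which its call begins: read the wrist's pose just before it. camera_params takes no time and is no camera call.
- r.finish_job(): hands the job in; it is judged then, once.
Trained networks look in the newest picture that a camera, given by its name, has taken for a name from the list of things; names that differ only in an ending like _2 or _b are one class to them, and where a whole thing is asked for, a point or a joint stands for the part that bears it (a point fixed in the world has none). Each returns a list of dicts, best first, with "score" (0 to 1); they miss things now and then, are a little off and sometimes report something else, mostly with a low value. They report only what shows in the picture. A call takes as long as a camera call. They do not tell look-alikes from the thing itself.
- finder.spot_in(camera, label): "at" ([x, y, z] in m, in the coordinates of the camera as it stood for that picture, good to about 4 mm: the middle of the surface that is visible of it).
- finder.regions_of(camera, label): "mask" (420x560 bool, what is visible of it).
The state is a dict: "clock": time; "q": joint angles; "qd": joint speeds; "joint_torque": joint torques, N m; "tool_pos": TCP position; "eef_rot": TCP orientation; "contact_force": force on the tool from outside, world axes, zero at the start; "moment": the same for the moment, N m; "opening": opening from 0.0 (shut) to 1.0 (fully open); "finger_force": force on a finger pad.
Only numpy, scipy, OpenCV 4.12 (cv2) and the standard library are available. Lean on these libraries where they do the work, as an engineer would, in place of code of your own. Each camera call takes 0.05 s, during which the arm holds its last target. There are 200 camera calls.

## Working session

There is one attempt and no reset: what is moved stays moved. The work goes in short steps, Python scripts to look and compute and a tool call to move; the robot and the scene stay as the last step left them, time stands still between calls to the robot, and variables do not carry over. Pictures are saved under pics/ and viewed, at most 10 in all, crops included, and the job is handed in when it is done.

Besides the shell and the picture viewer there is one more tool, called after "Emit:" in YAML: its name, and indented under it one key for each argument. play_rows: Moves the arm, as the interface text tells. Its arguments: {"type":"object","properties":{"rows":{"type":"array","items":{"type":"array","items":{"type":"number"}}},"grip_force":{"type":"number"}},"required":["rows"]}

```bash
mkdir -p pics
cat > h.py <<'E'
import numpy as np, cv2
from plant import status,cams,r,finder
from scipy.spatial.transform import Rotation as Ro
def snap(n,f=None):
    s=status.get_state(); im=cams.snapshot(n)
    if f: cv2.imwrite('pics/'+f,im[:,:,::-1])
    return s,im
def cam(n,s=None):
    p=cams.camera_params(n); f=210/np.tan(np.radians(p['vfov']/2))
    K=np.array([[f,0,p['cx']],[0,f,p['cy']],[0,0,1]])
    if 'R' in p: R=np.array(p['R']);t=np.array(p['t'])
    else:
        T=np.eye(4);T[:3,:3]=Ro.from_quat(s['eef_rot']).as_matrix();T[:3,3]=s['tool_pos']
        M=np.linalg.inv(T@np.array(p['tool_from_camera']));R=M[:3,:3];t=M[:3,3]
    return K,np.array(p['distortion'],float),R,t
def proj(C,X):
    K,d,R,t=C;return cv2.projectPoints(np.atleast_2d(X).astype(float),cv2.Rodrigues(R)[0],t,K,d)[0][:,0]
def ray(C,uv):
    K,d,R,t=C;u=cv2.undistortPoints(np.array(uv,float).reshape(-1,1,2),K,d)[:,0]
    D=np.c_[u,np.ones(len(u))]@R;return -R.T@t,D
def onz(C,uv,z):
    o,D=ray(C,uv);return o+D*((z-o[2])/D[:,2])[:,None]
def toW(C,x): return C[2].T@(np.array(x)-C[3])
E
python3 - <<'E'
from h import *
np.set_printoptions(precision=4,suppress=True)
for n in['top','scene']:
    s,im=snap(n,n+'0.png');C=cam(n,s)
    for l in['lock_case','cover','rib','cover_edge','lip_edge','hinge_axis','foam_pad','lock_cylinder','probe','dial_ring']:
        for d in finder.spot_in(n,l)[:3]:
            X=toW(C,d['at']);print(n,l,round(d['score'],2),X,proj(C,X)[0])
print(s['eef_rot'],s['clock'])
E
```

```text
top lock_case 0.81 [0.319  0.1661 0.0295] [224.7021 286.9331]
top lock_case 0.8 [0.5992 0.2327 0.0185] [204.8661 197.1199]
top lock_case 0.73 [ 0.5747 -0.0253  0.0357] [287.569  203.0807]
top cover 0.95 [ 0.3589 -0.0997  0.0392] [312.9318 272.9448]
top cover 0.88 [0.6047 0.2347 0.0441] [203.1245 193.5263]
top cover 0.62 [0.3205 0.1655 0.0588] [223.9163 285.8223]
top rib 0.92 [ 0.3541 -0.1016  0.0414] [313.6169 274.4722]
top rib 0.73 [0.3143 0.1637 0.0595] [224.4613 287.9232]
top rib 0.73 [0.6068 0.2376 0.0438] [202.2212 192.8895]
top cover_edge 0.65 [ 0.3529 -0.0977  0.0421] [312.3334 274.8711]
top cover_edge 0.59 [0.3177 0.1653 0.0526] [224.1929 286.9006]
top cover_edge 0.58 [0.6075 0.2354 0.0459] [202.8386 192.5009]
top lip_edge 0.63 [ 0.6162 -0.0098  0.0664] [282.4892 187.6179]
top lip_edge 0.51 [0.6353 0.2519 0.0507] [197.5342 183.4113]
top lip_edge 0.43 [ 0.3863 -0.0843  0.0434] [307.7441 263.7669]
top hinge_axis 0.89 [0.6008 0.2375 0.0272] [202.9802 196.0181]
top hinge_axis 0.66 [ 0.5761 -0.0272  0.0295] [288.1679 203.0769]
top hinge_axis 0.6 [ 0.3558 -0.099   0.0302] [312.5467
[... 1074 characters left out ...]
.7222]
scene lip_edge 0.52 [0.3644 0.1815 0.0622] [266.5945 145.81  ]
scene lip_edge 0.42 [0.6413 0.2493 0.0458] [370.1912 175.5013]
scene hinge_axis 0.81 [0.3389 0.14   0.0294] [250.5567 160.0271]
scene hinge_axis 0.78 [ 0.3728 -0.1107  0.0277] [203.8311 229.7399]
scene hinge_axis 0.65 [ 0.5932 -0.0517  0.0291] [294.2354 253.5268]
scene foam_pad 0.59 [ 0.5471 -0.0504  0.0875] [277.9839 230.1   ]
scene lock_cylinder 0.47 [0.5488 0.0813 0.0341] [306.5866 206.2062]
scene lock_cylinder 0.27 [ 0.5404 -0.0549  0.1017] [274.4462 226.5267]
scene probe 0.84 [0.6943 0.015  0.0107] [345.087  256.9812]
scene dial_ring 0.67 [ 0.6508 -0.1543  0.0087] [292.2625 303.4348]
[0.1597 0.9872 0.     0.    ] 0.55
```

Run:
```python
import cv2
a=cv2.imread('pics/top0.png')[120:330,160:370];b=cv2.imread('pics/scene0.png')[120:330,170:400]
import numpy as np
a=cv2.resize(a,(390,390),interpolation=cv2.INTER_CUBIC);b=cv2.resize(b,(int(230*390/210)-20,390),interpolation=cv2.INTER_CUBIC)
cv2.imwrite('pics/c0.png',np.hstack([a,b]))
```

```text
(no output)
```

View pics/c0.png

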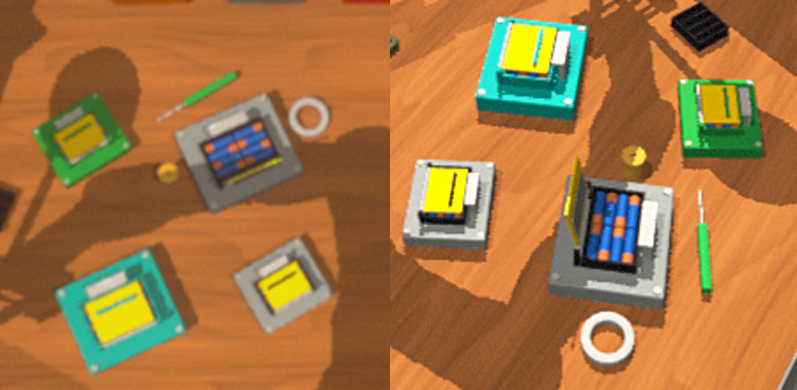

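The target is the larger grey case at crop (240,150), with its cover standing open towards the robot. The small grey, turquoise and green cases are decoys. Next I fit its pose.

Run:
```python
from h import *
np.set_printoptions(precision=4,suppress=True)
s=status.get_state();print(s['clock'],np.array(cams.camera_params('wrist')['tool_from_camera']),cams.camera_params('wrist')['vfov'])
C=cam('top')
for d in finder.regions_of('top','lock_case'):
    m=d['mask'];c=np.argwhere(m).mean(0)[::-1]
    if abs(c-[288,203]).max()<15:
        P=np.argwhere(m)[:,::-1];W=onz(C,P,0.03)[:,:2].astype(np.float32)
        print(d['score'],m.sum(),cv2.minAreaRect(W*1000),onz(C,[c],0.03))
# hand corners, crop px
h=np.array([[176,130],[270,93],[303,173],[210,212]])/(390/210)+[160,120]
W=onz(C,h,0.03);print(W,W.mean(0))
```

```text
1.1 [[-0.0007 -0.9638 -0.2667  0.0697]
 [ 1.     -0.0005 -0.0008 -0.0001]
 [ 0.0007 -0.2667  0.9638  0.02  ]
 [ 0.      0.      0.      1.    ]] 62.105459417014735
0.95 2711 ((579.1832275390625, -26.985000610351562), (155.6692657470703, 174.62680053710938), 24.48445701599121) [[ 0.5777 -0.0267  0.03  ]]
[[ 0.6181  0.0761  0.03  ]
 [ 0.6814 -0.082   0.03  ]
 [ 0.5436 -0.1348  0.03  ]
 [ 0.4791  0.0197  0.03  ]] [ 0.5806 -0.0303  0.03  ]
```

Emit:
play_rows:
  rows:
    - [0, -0.036, -0.035, 0, 0, 0, 0]
    - [0, -0.036, -0.035, 0, 0, 0, 0]
    - [0, -0.036, -0.035, 0, 0, 0, 0]
    - [0, -0.036, -0.035, 0, 0, 0, 0]
    - [0, -0.036, -0.035, 0, 0, 0, 0]
    - [0, -0.036, -0.035, 0, 0, 0, 0]
    - [0, -0.036, -0.035, 0, 0, 0, 0]

```text
clock: 2.02
tool_pos: [0.3597, 0.2798, 0.405]
eef_rot: [0.16, 0.987, 0.0, 0.0]
contact_force: [0.8, 0.6, 0.0]
opening: 0.231
finger_force: 0.0
```

Emit:
play_rows:
  rows:
    - [0, -0.036, -0.035, 0, 0, 0, 0]
    - [0, -0.036, -0.035, 0, 0, 0, 0]
    - [0, -0.036, -0.035, 0, 0, 0, 0]
    - [0, -0.036, -0.035, 0, 0, 0, 0]
    - [0, -0.036, -0.035, 0, 0, 0, 0]
    - [0, -0.036, -0.035, 0, 0, 0, 0]
    - [0, -0.036, -0.035, 0, 0, 0, 0]

```text
clock: 2.9
tool_pos: [0.5216, -0.0324, 0.4049]
eef_rot: [0.16, 0.987, 0.0, 0.0]
contact_force: [0.7, 0.6, -0.2]
opening: 0.008
finger_force: 0.0
```

Emit:
play_rows:
  rows:
    - [0, 0, 0, 0, 0, 0, -10]
    - [0, 0, 0, 0, 0, 0, -10]
    - [0, 0, 0, 0, 0, 0, -10]
    - [0, 0, 0, 0, 0, 0, -10]
    - [0, 0, 0, 0, 0, 0, 0]
    - [0, 0, 0, 0, 0, 0, 0]

```text
clock: 3.65
tool_pos: [0.5209, -0.0309, 0.4047]
eef_rot: [-0.186, 0.983, 0.0, 0.0]
contact_force: [-0.7, -0.2, 0.1]
opening: 0.005
finger_force: 0.0
```

Run:
```python
from h import *
np.set_printoptions(precision=4,suppress=True)
s,im=snap('wrist','w1.png');C=cam('wrist',s)
for l in['lock_case','cover','rib','cover_edge','lip_edge','hinge_axis']:
    for d in finder.spot_in('wrist',l)[:2]:
        X=toW(C,d['at']);print(l,round(d['score'],2),X,proj(C,X)[0])
for d in finder.regions_of('wrist','lock_case')[:1]:
    P=np.argwhere(d['mask'])[:,::-1];W=onz(C,P,0.03)[:,:2].astype(np.float32)
    print(d['score'],cv2.minAreaRect(W*1000))
```

```text
lock_case 0.9 [ 0.3848 -0.0885  0.0254] [275.5248  33.943 ]
lock_case 0.86 [0.3421 0.1228 0.026 ] [491.6785  77.9005]
cover 0.93 [0.325  0.1402 0.0568] [536.8406  63.6642]
cover 0.71 [ 0.5332 -0.0503  0.1045] [252.497  211.0208]
rib 0.95 [0.625  0.2346 0.0432] [459.0609 354.752 ]
rib 0.93 [0.3197 0.1443 0.0543] [541.6232  60.2037]
cover_edge 0.81 [0.6197 0.2354 0.046 ] [463.1392 352.9096]
cover_edge 0.8 [0.3242 0.1362 0.0537] [531.2862  61.5133]
lip_edge 0.93 [0.3667 0.1682 0.0627] [543.6854 119.9682]
lip_edge 0.9 [0.6317 0.2507 0.0484] [470.1743 366.1435]
hinge_axis 0.96 [ 0.3855 -0.0868  0.0187] [276.9694  37.0597]
hinge_axis 0.83 [0.5702 0.239  0.0192] [475.2705 306.3121]
0.98 ((382.1430358886719, -86.63485717773438), (69.8829345703125, 126.34700775146484), 28.833942413330078)
```

View pics/w1.png

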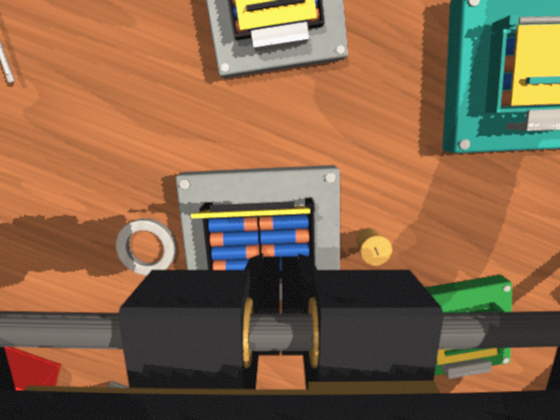

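The wrist view shows the case's rear edge running from (178,177) to (340,168), and the cover's free edge from (192,215) to (310,211), seen almost edge on.

Run:
```python
from h import *
np.set_printoptions(precision=4,suppress=True)
im=cv2.imread('pics/w1.png');s=status.get_state();C=cam('wrist',s)
W=onz(C,[[178,176],[340,167.5]],.03);d=W[0]-W[1];print(W,np.linalg.norm(d),np.degrees(np.arctan2(-d[0],d[1]))) 
y=-d/np.linalg.norm(d); x=np.array([y[1],-y[0],0]);c=W.mean(0)+.075*x;print('x',x,'c',c,np.degrees(np.arctan2(x[1],x[0])))
E_=onz(C,[[192,215],[310,211]],.125);print(E_,(E_-c)@np.c_[x,y],np.linalg.norm(E_[0]-E_[1]))
# refine by yellow
hsv=cv2.cvtColor(im,cv2.COLOR_BGR2HSV);m=cv2.inRange(hsv,(22,120,120),(35,255,255))[195:230,180:320]
p=np.argwhere(m);print(p.min(0)+[195,180],p.max(0)+[195,180],len(p))
for z in(.118,.122,.126):
    X=onz(C,(p[:,::-1]+[180,195]),z);q=(X-c)@np.c_[x,y];print(z,q.min(0),q.max(0),np.median(q,0))
cv2.imwrite('pics/w1c.png',cv2.resize(im[150:280,150:370],(792,468),interpolation=cv2.INTER_CUBIC))
```

```text
[[ 0.5469 -0.1329  0.03  ]
 [ 0.4779  0.0183  0.03  ]] 0.16616004356619027 -155.45672777003176
x [0.9096 0.4154 0.    ] c [ 0.5807 -0.0261  0.03  ] 24.543272229968252
[[ 0.5478 -0.093   0.125 ]
 [ 0.5112 -0.0093  0.125 ]] [[-0.0577 -0.0472]
 [-0.0562  0.0441]] 0.09132396714566965
[208 191] [218 310] 695
0.118 [-0.058  -0.0501] [-0.0525  0.0447] [-0.0552 -0.002 ]
0.122 [-0.059 -0.049] [-0.0536  0.0444] [-0.0562 -0.0016]
0.126 [-0.06   -0.0479] [-0.0547  0.0441] [-0.0573 -0.0012]
```

View pics/w1c.png

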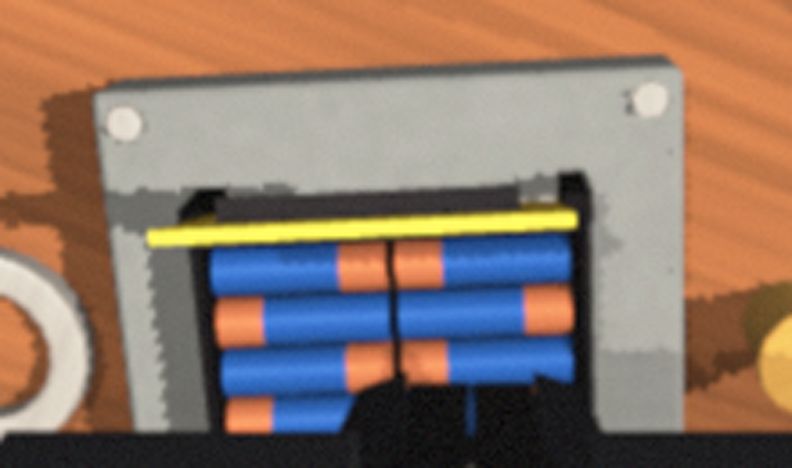

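Emit:
play_rows:
  rows:
    - [0, 0, 0, 0, 0, 0, -3]
    - [0, 0.02, -0.01, 0, 0, 0, 0]
    - [0, 0.019, -0.01, 0, 0, 0, 0]
    - [0, 0, 0, 0.05, 0, 0, 0]
    - [0, 0, 0, 0.05, 0, 0, 0]
    - [0, 0, 0, 0.035, 0, 0, 0]
    - [0, 0, 0, 0.02, 0, 0, 0]
    - [0, 0, 0, 0, 0, 0, 0]

```text
clock: 5.05
tool_pos: [0.4934, -0.065, 0.2486]
eef_rot: [-0.213, 0.977, 0.0, -0.001]
contact_force: [0.1, 0.3, 0.8]
opening: 0.004
finger_force: 0.0
```

```bash
cat > st.py <<'E'
from h import *
np.set_printoptions(precision=4,suppress=True)
s=status.get_state();a=np.radians(24.5);c=[.5805,-.026]
x=np.array([np.cos(a),np.sin(a)]);y=np.array([-x[1],x[0]]);p=np.array(s['tool_pos'])
X=Ro.from_quat(s['eef_rot']).as_matrix()
print('lock xy',(p[:2]-c)@x,(p[:2]-c)@y,'z',p[2],'tip',p[2]-.166,'toolx',np.degrees(np.arctan2(X[1,0],X[0,0])),'F',np.array(s['contact_force']),s['clock'])
E
python3 st.py; python3 -c "
from h import *
snap('scene','s1.png');im=cv2.imread('pics/s1.png')[130:330,200:400];s,w=snap('wrist');cv2.imwrite('pics/s1c.png',np.hstack([cv2.resize(im,(400,400)),cv2.resize(w[100:420,100:420,::-1],(400,400))]))"
```

```text
lock xy -0.09538394560711388 0.0006372068717269961 z 0.24859684421198192 tip 0.0825968442119819 toolx -155.35836301177693 F [0.0955 0.2968 0.8455] 5.05
```

View pics/s1c.png

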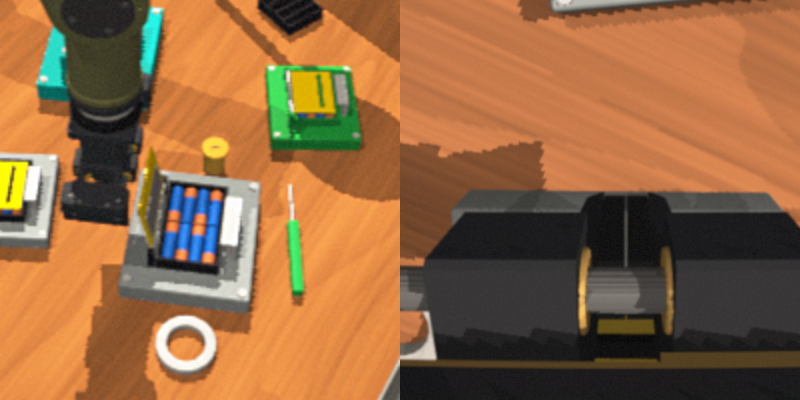

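Fingers are behind the cover (left half, about (100,195)), clear of everything. Now I push it over along the arc.

Emit:
play_rows:
  rows:
    - [0, -0.012, 0, 0, 0, 0, 0]
    - [0, -0.012, 0, 0, 0, 0, 0]
    - [0, -0.008, 0, 0, 0, 0, 0]
    - [0, -0.006, 0, -0.001, 0, 0, 0]
    - [0, -0.005, 0, -0.001, 0, 0, 0]
    - [0, -0.004, 0, 0, 0, 0, 0]
    - [0, -0.004, 0, 0.001, 0, 0, 0]
    - [0, 0, 0, 0, 0, 0, 0]

```text
clock: 6.15
tool_pos: [0.5404, -0.0438, 0.2506]
eef_rot: [-0.213, 0.977, 0.0, 0.0]
contact_force: [-0.9, 0.1, -1.0]
opening: 0.004
finger_force: 0.0
```

```bash
python3 st.py
```

```text
lock xy -0.04389319207489725 0.0004503370275329351 z 0.25063863917165585 tip 0.08463863917165584 toolx -155.37075251728533 F [-0.8704  0.0877 -1.0045] 6.15
```

Emit:
play_rows:
  rows:
    - [0, -0.004, 0, 0.001, 0, 0, 0]
    - [0, -0.004, 0, 0.001, 0, 0, 0]
    - [0, -0.0035, 0, 0.002, 0, 0, 0]
    - [0, -0.0035, 0, 0.003, 0, 0, 0]
    - [0, -0.003, 0, 0.003, 0, 0, 0]
    - [0, -0.002, 0, 0.003, 0, 0, 0]
    - [0, 0, 0, 0, 0, 0, 0]

```text
clock: 7.02
tool_pos: [0.5585, -0.0355, 0.2375]
eef_rot: [-0.213, 0.977, 0.0, 0.0]
contact_force: [-0.2, -0.3, 0.2]
opening: 0.004
finger_force: 0.1
```

```bash
python3 st.py; python3 -c "
from h import *
snap('scene','s2.png');im=cv2.imread('pics/s2.png')[150:290,230:370];s,w=snap('wrist');cv2.imwrite('pics/s2c.png',np.hstack([cv2.resize(im,(400,400),interpolation=2),cv2.resize(w[100:420,100:420,::-1],(400,400))]))"
```

```text
lock xy -0.02393412337064413 0.0004933970660929874 z 0.23750681263245652 tip 0.0715068126324565 toolx -155.37269104254443 F [-0.1793 -0.3009  0.2222] 7.025
```

View pics/s2c.png

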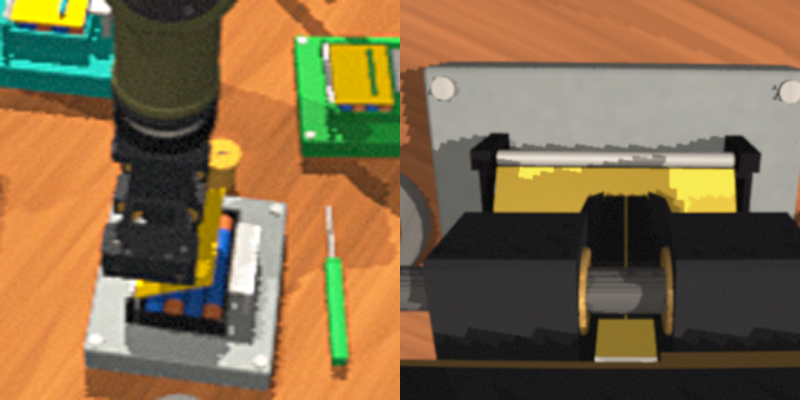

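The cover is folding under the finger, about 30° from flat, with the tip on the plain face between hinge and rib. I continue down gently.

Emit:
play_rows:
  rows:
    - [0, -0.002, 0, 0.004, 0, 0, 0]
    - [0, -0.001, 0, 0.004, 0, 0, 0]
    - [0, -0.001, 0, 0.003, 0, 0, 0]
    - [0, -0.0005, 0, 0.002, 0, 0, 0]
    - [0, 0, 0, 0.001, 0, 0, 0]
    - [0, 0, 0, 0.001, 0, 0, 0]
    - [0, 0, 0, 0, 0, 0, 0]

```text
clock: 8.0
tool_pos: [0.5624, -0.0337, 0.2227]
eef_rot: [-0.213, 0.977, 0.0, 0.0]
contact_force: [0.9, -0.0, 0.7]
opening: 0.006
finger_force: 0.6
```

```bash
python3 st.py
```

```text
lock xy -0.019682711971570562 0.0004582595676347809 z 0.22270648911226962 tip 0.05670648911226961 toolx -155.38072127083663 F [ 0.9027 -0.0193  0.7473] 8.0
```

Emit:
play_rows:
  rows:
    - [0, 0, 0, 0.0005, 0, 0, 0]
    - [0, 0, 0, 0.0005, 0, 0, 0]
    - [0, 0, 0, 0, 0, 0, 0]
    - [0, 0, 0, 0, 0, 0, 0]

```text
clock: 8.5
tool_pos: [0.5624, -0.0337, 0.2219]
eef_rot: [-0.213, 0.977, -0.0, 0.0]
contact_force: [0.1, 0.3, 4.6]
opening: 0.004
finger_force: 2.4
```

Emit:
play_rows:
  rows:
    - [0, 0, 0, 0.0005, 0, 0, 0]
    - [0, 0, 0, 0, 0, 0, 0]
    - [0, 0, 0, 0, 0, 0, 0]

```text
clock: 8.88
tool_pos: [0.5624, -0.0337, 0.2218]
eef_rot: [-0.213, 0.977, -0.0, 0.0]
contact_force: [-0.8, 1.6, 8.8]
opening: 0.005
finger_force: 4.2
```

Hard stop felt at 5–9 N, so the cover is flat. Now I ease the pressure slightly and slide towards the rib.

Emit:
play_rows:
  rows:
    - [0, 0, 0, -0.0004, 0, 0, 0]
    - [0, -0.003, 0, 0, 0, 0, 0]
    - [0, -0.003, 0, 0, 0, 0, 0]
    - [0, -0.003, 0, 0, 0, 0, 0]
    - [0, -0.003, 0, 0, 0, 0, 0]
    - [0, -0.002, 0, 0, 0, 0, 0]
    - [0, 0, 0, 0, 0, 0, 0]

```text
clock: 9.75
tool_pos: [0.5746, -0.0283, 0.2217]
eef_rot: [-0.213, 0.977, -0.0, -0.001]
contact_force: [-1.3, -0.1, 7.2]
opening: 0.005
finger_force: 3.7
```

```bash
python3 st.py; python3 -c "
from h import *
snap('scene','s3.png');im=cv2.imread('pics/s3.png')[170:270,260:360];s,w=snap('wrist');cv2.imwrite('pics/s3c.png',np.hstack([cv2.resize(im,(400,400),interpolation=2),cv2.resize(w[100:420,100:420,::-1],(400,400))]))"
```

```text
lock xy -0.006342567108295662 0.000411175615829265 z 0.22172378950023564 tip 0.055723789500235626 toolx -155.39462839363324 F [-1.316  -0.1413  7.1687] 9.75
```

View pics/s3c.png

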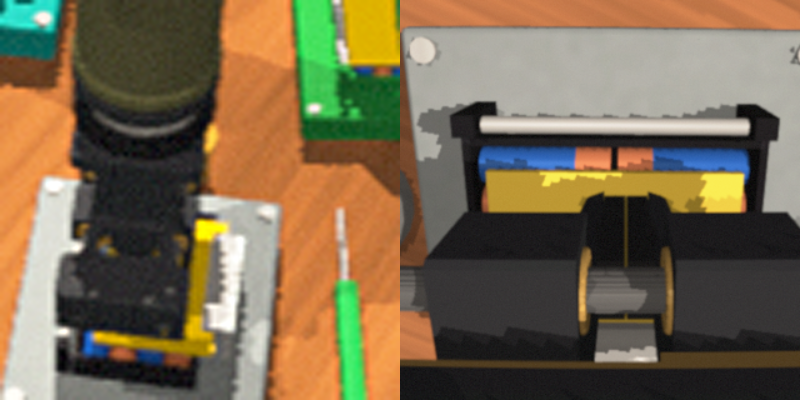

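The cover is flat and has already been dragged forward by friction (a gap shows behind the hinge rod at right-half y≈150). I go on with lighter pressure to the rib and home.

Emit:
play_rows:
  rows:
    - [0, 0, 0, -0.0004, 0, 0, 0]
    - [0, -0.003, 0, 0, 0, 0, 0]
    - [0, -0.003, 0, 0, 0, 0, 0]
    - [0, -0.003, 0, 0, 0, 0, 0]
    - [0, -0.003, 0, 0, 0, 0, 0]
    - [0, -0.002, 0, 0, 0, 0, 0]
    - [0, 0, 0, 0, 0, 0, 0]

```text
clock: 10.72
tool_pos: [0.5859, -0.0236, 0.2215]
eef_rot: [-0.213, 0.977, -0.001, -0.004]
contact_force: [-5.3, -3.1, 8.3]
opening: 0.01
finger_force: 3.8
```

```bash
python3 st.py
```

```text
lock xy 0.005914904236044073 -9.787274932556735e-06 z 0.2214977582981096 tip 0.0554977582981096 toolx -155.4410551652557 F [-5.3388 -3.0758  8.3272] 10.725
```

Emit:
play_rows:
  rows:
    - [0, 0, 0, -0.0004, 0, 0, 0]
    - [0, -0.0015, 0, 0, 0, 0, 0]
    - [0, -0.0015, 0, 0, 0, 0, 0]
    - [0, 0, 0, 0, 0, 0, 0]

```text
clock: 11.22
tool_pos: [0.5906, -0.0207, 0.2221]
eef_rot: [-0.213, 0.977, 0.0, -0.0]
contact_force: [-0.8, -0.5, -0.2]
opening: 0.004
finger_force: 0.5
```

```bash
python3 st.py;python3 -c "
from h import *
snap('scene','s4.png');im=cv2.imread('pics/s4.png')[170:270,260:360];s,w=snap('wrist');cv2.imwrite('pics/s4c.png',np.hstack([cv2.resize(im,(400,400),interpolation=2),cv2.resize(w[100:420,100:420,::-1],(400,400))]))"
```

```text
lock xy 0.011413687967496167 0.0006040296055824589 z 0.22205230855268723 tip 0.056052308552687224 toolx -155.37587309030346 F [-0.7728 -0.5078 -0.1811] 11.225
```

View pics/s4c.png

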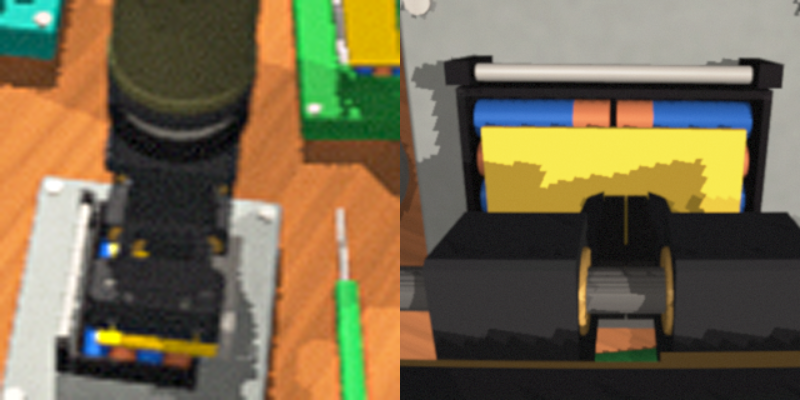

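The cover is flat and the finger has slid to the rib area. I press lightly and push the rib to the stop.

Emit:
play_rows:
  rows:
    - [0, 0, 0, 0.0005, 0, 0, 0]
    - [0, -0.001, 0, 0, 0, 0, 0]
    - [0, -0.001, 0, 0, 0, 0, 0]
    - [0, 0, 0, 0, 0, 0, 0]

```text
clock: 11.82
tool_pos: [0.5913, -0.0204, 0.2217]
eef_rot: [-0.213, 0.977, -0.0, -0.002]
contact_force: [-5.5, -0.6, 4.1]
opening: 0.003
finger_force: 3.3
```

```bash
python3 st.py
```

```text
lock xy 0.012153621164084836 0.0005664969371568197 z 0.2217149031826485 tip 0.05571490318264849 toolx -155.39493238470507 F [-5.4634 -0.6206  4.0959] 11.825
```

Emit:
play_rows:
  rows:
    - [0, -0.001, 0, -0.0001, 0, 0, 0]
    - [0, -0.001, 0, 0, 0, 0, 0]
    - [0, 0, 0, 0, 0, 0, 0]
    - [0, 0, 0, 0, 0, 0, 0]

```text
clock: 12.32
tool_pos: [0.592, -0.0202, 0.2215]
eef_rot: [-0.213, 0.977, -0.001, -0.004]
contact_force: [-8.1, -2.6, 4.9]
opening: 0.004
finger_force: 4.6
```

```bash
python3 st.py
```

```text
lock xy 0.01287068138642971 0.000500164902624346 z 0.22153809767932459 tip 0.05553809767932458 toolx -155.4203899460903 F [-8.1111 -2.5572  4.9079] 12.325
```

At the stop: the force rises with almost no motion. I release straight up, keeping the forward bias, then back off and lift clear.

Emit:
play_rows:
  rows:
    - [0, 0, 0, -0.001, 0, 0, 0]
    - [0, 0, 0, -0.001, 0, 0, 0]
    - [0, 0.003, 0, 0, 0, 0, 0]
    - [0, 0.003, 0, -0.002, 0, 0, 0]
    - [0, 0, 0, -0.02, 0, 0, 0]
    - [0, 0, 0, -0.05, 0, 0, 0]
    - [0, 0.03, 0, -0.06, 0, 0, 0]
    - [0, 0.04, 0, -0.05, 0, 0, 0]

```text
clock: 13.32
tool_pos: [0.5286, -0.0489, 0.4033]
eef_rot: [-0.214, 0.977, 0.0, 0.003]
contact_force: [0.6, -0.3, 0.4]
opening: 0.002
finger_force: 0.0
```

Emit:
play_rows:
  rows:
    - [0, 0.04, 0, 0, 0, 0, 0]
    - [0, 0.02, 0, 0, 0, 0, 0]
    - [0, 0, 0, 0, 0, 0, 0]
    - [0, 0, 0, 0, 0, 0, 0]

```text
clock: 13.82
tool_pos: [0.4747, -0.0739, 0.4011]
eef_rot: [-0.214, 0.977, 0.0, 0.002]
contact_force: [0.6, -0.1, 0.1]
opening: 0.003
finger_force: 0.0
```

```bash
python3 -c "
from h import *
snap('scene','s5.png');im=cv2.imread('pics/s5.png')[170:270,260:360];s,w=snap('wrist','w5.png')
C=cam('wrist',s);a=np.radians(24.5);c=np.array([.5805,-.026,0]);x=np.array([np.cos(a),np.sin(a),0])
print(proj(C,[c+x*q+[0,0,z] for q,z in((-.042,.054),(.021,.0555),(.035,.0625),(.047,.0625))]),s['clock'])
cv2.imwrite('pics/s5c.png',np.hstack([cv2.resize(im,(400,400),interpolation=2),cv2.resize(w[120:320,180:380,::-1],(400,400),interpolation=2)]))"
```

```text
[[279.15790831 264.91636727]
 [279.06492691 320.22294936]
 [279.02437101 335.52251634]
 [279.00920715 345.22391589]] 13.875
```

View pics/s5c.png

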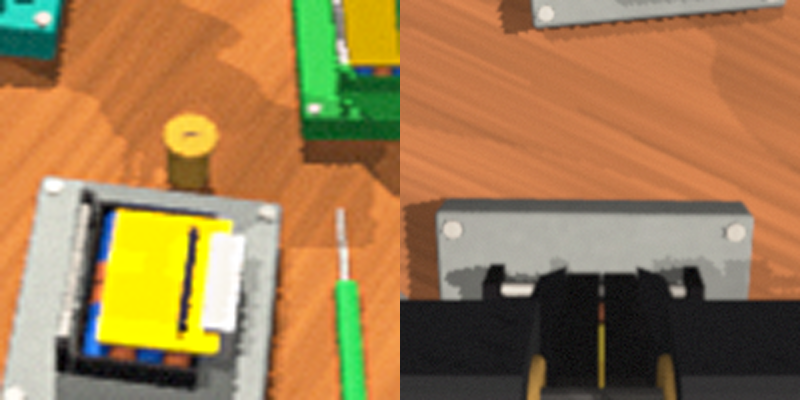

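The cover lies flat with its edge under the white lip; the rib runs from crop (194,228) to (183,335). I check the slide amount numerically against projected rib positions.

```bash
python3 -c "
from h import *
np.set_printoptions(precision=1,suppress=True)
C=cam('scene');a=np.radians(24.5);c=np.array([.5805,-.026,0]);x=np.array([np.cos(a),np.sin(a),0]);y=np.array([-x[1],x[0],0])
P=lambda q,w,z:(proj(C,c+x*q+y*w+[0,0,z])[0]-[260,170])*4
for sl in(.005,.010,.015): print(sl,P(.009+sl,.035,.0615),P(.009+sl,-.035,.0615))
print('lip top front',P(.035,.033,.0625),P(.035,-.033,.0625),'back',P(.047,.033,.0625),P(.047,-.033,.0625))
im=cv2.imread('pics/s5.png')
for row in(230,240,250):print(row,im[row,300:325].mean(1).astype(int))
"
```

```text
0.005 [173.2 216.6] [160.5 315.7]
0.01 [181.7 217.5] [169.2 316.8]
0.015 [190.1 218.5] [178.  317.8]
lip top front [208.5 222.4] [197.7 316.2] back [228.9 224.7] [218.8 318.7]
230 [166 165 165 168 170 170 170  94  63 154 170 170 220 246 249 249 246 248
 249 255 255 216 198 204 207]
240 [165 165 166 167 167 156  62  72 163 170 170 219 244 248 247 245 243 245
 251 235 143 163 167 165 180]
250 [166 166 167 165 127  70 128 170 170 178 233 251 250 249 247 252 255 255
 237  92 115 168 169 185 199]
```

The rib-to-lip gap measures about 4.2 px. Fully home predicts about 4.7 px, and a 10 mm slide about 6.8 px. So the cover is home, and I hand in.

```bash
python3 -c "
from h import *
print(r.finish_job())"
```

```text
the job is handed in; nothing more can be done
None
```

The battery cover is closed: flat on the tray, slid home to its stop with its free edge under the steel lip. The robot is clear and the job was handed in at about 14 s. One deviation: pressing on the flat cover dragged it part of the way by friction before the fingertip reached the rib, and the rib push then took it to the stop.

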